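# Shift a tractor gearshift unit from second to third

### The job

The gearshift unit on the bench has been left in second gear (near left slot of its H-shaped gate). Change it up to third: push the lever's knob forward to neutral, across to the right, then forward until it is fully home in the far right slot, without running it into first or fourth on the way. Only push the knob with the fingers, never have it between them; leave the things lying round the unit alone and take your hand away at the end.

Things in the scene. Friction and masses are not known exactly. Their poses are not given: they have to be found in the camera images.
- shift_unit: Grey cast gearshift housing fixed to the bench: foot 150 x 136 mm, open gate plate on top. Origin: centre of its underside, on the bench. Its x axis is forward (away from the robot at yaw 0), y left, z up. A 15 mm select shaft comes out of the near side to 0.12 m from the origin, with a short upright arm on its end (under 82 mm high); it turns as the lever goes across.
- shift_fore (a joint): Fore-and-aft angle of the lever, rad: 0 = neutral, positive = top forward (unit's +x). The gate stops it at about +0.305 (home in first or third) and -0.305 (home in second or fourth). The pivot is 35 mm above the bench, over the unit's origin; about 2.5 N at the knob moves it, and it stays where it is left.
- shift_across (a joint): Sideways angle of the lever, rad: positive = top to the right (unit's -y); about -0.20 in the left lane, +0.20 in the right, with 0.03 of play. Same pivot, 35 mm above the bench; about 1.5 N at the knob moves it, and it stays where it is left. It can cross only near shift_fore = 0: freely within about 0.04, and up to about 0.1 the rounded ends guide it.
- knob_center (a point): Centre of the black pear-shaped knob at its widest (36 mm across), on the lever's axis 172 mm from the pivot, about 0.20 m above the bench. z: up along the lever. The knob reaches 17 mm above this point and 29 mm below (narrowing to 17 mm); then comes a 10 mm steel stem. It travels 52 mm from second to neutral, 68 mm across, 52 mm from neutral to third.
- oil_bottle: Loose oil bottle with a spout, 36 x 52 x 160 mm, standing to the left of the unit, not to be touched. Origin: centre of its underside.
- spanner_13: Loose combination spanner, 190 x 28 x 8 mm, lying to the right of the unit, not to be touched. Origin: centre of its underside.
- pliers: Loose pliers, 162 x 57 x 13 mm, lying on the bench at the far right, not to be touched. Origin: centre of the underside.
- tape_roll: Loose roll of masking tape, 105 mm across and 30 mm high, lying flat on the bench to the left, not to be touched. Origin: centre of its underside.
- gate_center (a point): Centre of the H-shaped gate, on the upper face of the 108 x 88 mm steel plate, 101 mm above the bench; axes as the unit's. Left lane (y = +13 mm): first far, second near. Right lane (y = -13 mm): third far, fourth near. Lanes are 14 mm wide and end at x = +-25 mm; the crossing (neutral) at x = 0 is 15 mm wide; the webs between the lanes have rounded ends.

How it is judged (in metres and radians):
On the way, in this order (a step that is already met when the one before it is completed fails the run):
1. the lever is out of second, at neutral in the left lane (value of joint shift_fore between -0.09 and 0.13 rad), for 0.05 s.
2. the lever is across in the right lane (value of joint shift_across above 0.13 rad and value of joint shift_fore below 0.2 rad), for 0.05 s.
At the end, for the whole second after the job is handed in: The lever is home in third: shift_fore above 0.275 (within about 5 mm of the slot's end at the knob) and shift_across above 0.13, at rest; the four loose things are within 15 mm of where they began (value of joint shift_fore above 0.275 rad and value of joint shift_across above 0.13 rad and velocity of joint shift_fore between -0.05 and 0.05 rad/s and distance of each of oil_bottle, spanner_13, pliers, tape_roll from where it was at the start of the episode below 0.015 m); the robot touches nothing.
It fails at once if the lever goes more than about two thirds into first (value of joint shift_fore above 0.2 rad and value of joint shift_across below 0 rad).
It fails at once if the lever goes more than about two thirds into fourth (value of joint shift_fore below -0.2 rad and value of joint shift_across above 0 rad).
It fails at once if the knob or the stem is between the fingers (x of the grasp point in the frame of knob_center between -0.013 and 0.013 m and y of the grasp point in the frame of knob_center between -0.013 and 0.013 m and z of the grasp point in the frame of knob_center below 0.028 m).
It fails at once if a loose thing round the unit is pushed away, tipped or picked up (distance of any of oil_bottle, spanner_13, pliers, tape_roll from where it was at the start of the episode above 0.015 m or angle between oil_bottle's own z axis and vertical above 0.3 rad).
It also fails if it takes over 54 s, if anything falls off the work surface, if the arm or the gripper's body presses on something with over 40 N, if the wrist force passes 120 N, or if a joint passes its speed limit or range.

### The arm

A 6-joint arm with a two-finger parallel gripper is mounted at the origin on a cart in front of the work surface, level with it; the furniture and walls round the work are solid. World frame = base frame: x ahead of the robot, y to its left, z up, the work surface at z = 0. Lengths are in m, angles in degrees, forces in N, time in s.
With the tool pointing down it reaches from about 0.25 to 0.725 m from the base axis. Payload 9.7 kg.
Tool frame: the origin (TCP) lies midway between the tips of the shut fingers; the grasp point (between the pads) lies 19 mm behind it; z points along the fingers, y is the line along which they close (so a half turn about z gives the same grasp; the last joint's range is limited). The gripper opens to 85 mm and grips with 20 to 120 N. Pads are 22 mm wide; open, the fingers measure 114 mm over their backs; the gripper's body (76 mm by 85 mm) begins 54 mm behind the grasp point. The pads swing forward as they close: fully open they stand 13 mm farther back than shut.
Start: joints at [65.661, 4.979, 10.078, 95.1, 0, 90], TCP at [0.227, 0.501, 0.231] pointing down, gripper open.
Joint ranges: [-179.16, 179.16], [-48.56, 103.87], [-65.8, 70.77], [-126.05, 130.52], [-82.76, 87.17], [-180, 180]. Speed limits (degrees/s): [127.2, 127.2, 147.25, 180, 180, 180].

### API

Orientations are given as [roll, pitch, yaw] about the fixed x, y, z axes, in that order (R = Rz(yaw) Ry(pitch) Rx(roll)).
In Python, from workcell import bot gives the robot as it stands.
- The arm moves only by the shell command python3 -m crank 'ROWS' [FORCE]. ROWS is JSON, a list of rows, each an object with "gripper": the finger opening in mm, from 0 to 85.4; "travel": the shift along the tool's x, y, z in mm, a list of three; "twist": the turn, a rotation vector about the tool's x, y, z in rad, a list of three. In form: [{"gripper": gripper, "travel": [tx, ty, tz], "twist": [rx, ry, rz]}, ...]. A call has 1 to 12 rows; each row shifts and turns the commanded pose from where the row before left it, along the tool's axes as they then stand; what a row does not reach is not made up. A row lasts 1/8 s, in which the tool goes at most 62.5 mm and 10.7 degrees, less where a joint would pass 70% of its speed; a pose out of reach is approached as far as the arm can. A call is refused whole if a number of a shift passes 62.5 or a number of a turn 0.188, either way. A call with a gripper value outside its range is refused whole. The fingers move at their own pace and stop on an object; FORCE is the grip in N (left out, the last holds). Time passes only in rows, so rows that do not move let the fingers close. It gives the time, the measured TCP pose, the force, the opening and the grip force at its end, in the units of the state.
- bot.get_obs(): the state, without advancing time (a new reading comes with each control period).
- bot.camera(name): name is "scene" or "top" or "wrist"; returns the picture (420x560x3 uint8, red, green, blue); there is no depth.
- bot.calibration(name): a dict with "vfov" (degrees; the focal length in pixels is half the picture's height over the tangent of half this angle, whatever the lens; pixels are square), "cx", "cy" (the principal point, pixels), "camera_from_world" (4x4, takes a point from world to camera coordinates). Camera axes: x right, y down, z forward; pixel columns grow to the right and rows downward; lengths in m; the calibration is good to about 2 mm. A picture is of the moment at which its call begins: read the wrist's pose just before it. calibration takes no time and is no camera call; for the wrist camera it gives the pose at the moment of the call.
- bot.job_done(): hands the job in; it is judged then, once.
The state is a dict: "time": time; "q": joint angles; "qd": joint speeds; "joint_efforts": joint torques, N m; "ee_pos": TCP position; "tcp_rot": TCP orientation; "wrist_force": force on the tool from outside, world axes, zero at the start; "torque": the same for the moment, N m; "opening": finger opening in m; "grasp_force": force on a finger pad.
Only numpy, scipy, OpenCV 4.12 (cv2) and the standard library are available. Lean on these libraries where they do the work, as an engineer would, in place of code of your own. Each camera call takes 0.05 s, during which the arm holds its last target. There are 200 camera calls.

## Working session

There is one attempt and no reset: what is moved stays moved. The work goes in short steps, Python scripts to look and compute and a shell command to move; the robot and the scene stay as the last step left them, time stands still between calls to the robot, and variables do not carry over. Pictures are saved under pics/ and viewed, at most 12 in all, crops included, and the job is handed in when it is done.

```bash
mkdir -p pics; python3 - <<'E'
from workcell import bot
import cv2,numpy as np
o=bot.get_obs();print({k:np.round(v,3).tolist() for k,v in o.items()})
for n in("scene","top"):
    cv2.imwrite(f"pics/{n}0.png",bot.camera(n)[:,:,::-1]);c=bot.calibration(n);print(n,c["vfov"],c["cx"],c["cy"],np.round(c["camera_from_world"],3).tolist())
E
```

```text
{'time': 0.0, 'q': [65.662, 5.013, 10.034, 95.1, 0.0, 90.0], 'qd': [0.029, -0.014, -0.107, 0.061, -0.093, -0.025], 'joint_efforts': [0.001, -52.039, 46.481, 0.016, 0.0, -0.0], 'ee_pos': [0.227, 0.501, 0.231], 'tcp_rot': [-179.92, -0.0, 155.662], 'wrist_force': [-0.552, -0.831, -0.257], 'torque': [-0.011, -0.005, -0.012], 'grasp_force': 0.0, 'opening': 0.085}
scene 43.02654053011962 270.4583603159676 203.80811825072797 [[0.759, -0.651, -0.01, -0.435], [-0.512, -0.587, -0.628, 0.382], [0.403, 0.481, -0.778, 1.762], [0.0, 0.0, 0.0, 1.0]]
top 50.930646194038886 280.7267062258705 207.99893041320152 [[0.003, -1.0, -0.005, -0.012], [-0.976, -0.002, -0.216, 0.604], [0.216, 0.005, -0.976, 1.333], [0.0, 0.0, 0.0, 1.0]]
```

View pics/scene0.png

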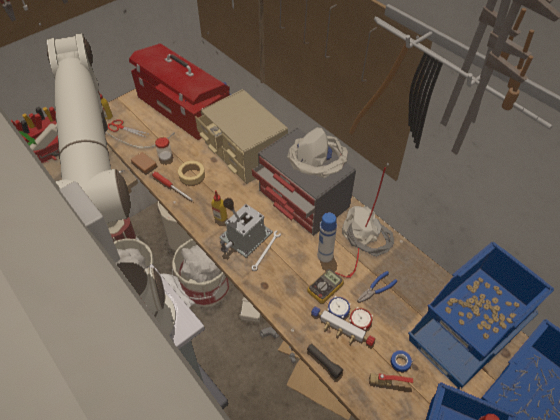

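View pics/top0.png

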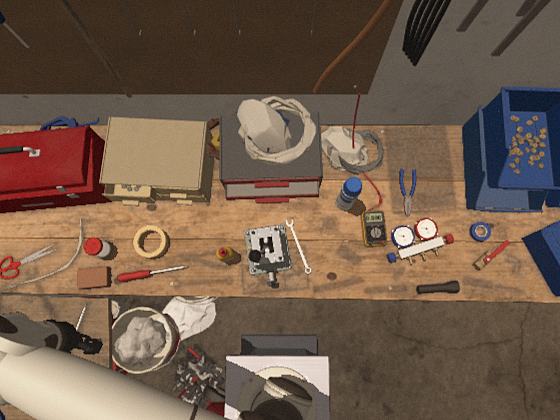

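Top view: the unit is at about (268,248), its knob at (255,256), with the bottle at (228,255) and the spanner at (298,246). In the scene view the knob is at about (229,202). I'll enlarge both.

```bash
python3 - <<'E'
import cv2,numpy as np
a=cv2.imread("pics/top0.png")[210:300,205:320];b=cv2.imread("pics/scene0.png")[180:270,195:290]
a=cv2.resize(a,None,fx=6,fy=6,interpolation=cv2.INTER_CUBIC);b=cv2.resize(b,None,fx=6,fy=6,interpolation=cv2.INTER_CUBIC)
cv2.imwrite("pics/a.png",a);cv2.imwrite("pics/b.png",b)
E
```

```text
(no output)
```

View pics/a.png

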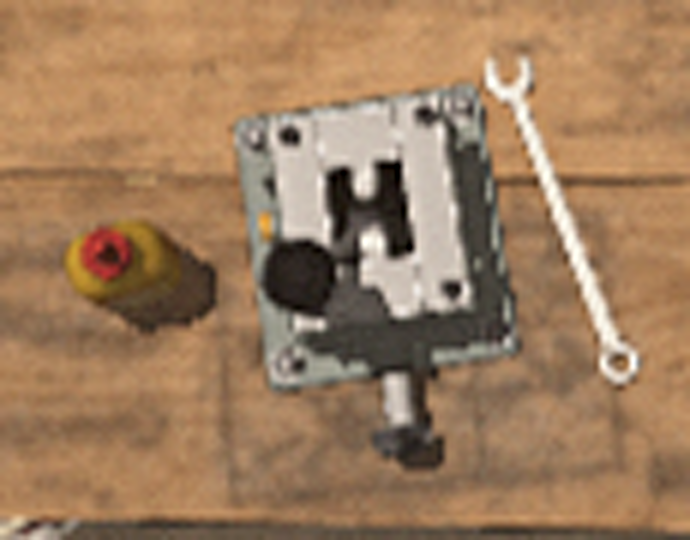

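View pics/b.png

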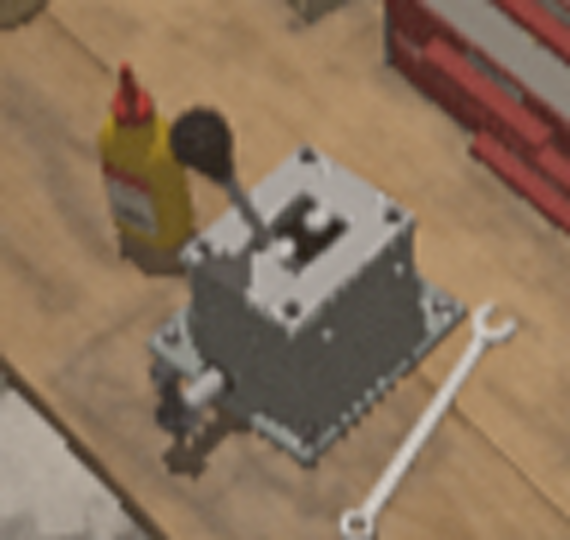

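Crop a (top, ×6): knob (300,276), gate centre (370,207), foot corners (240,122), (478,90), (520,345), (275,388), bottle spout (107,252). Crop b (scene, ×6): knob (201,142), plate corners (307,150), (412,213), (292,330), (188,245).

```bash
cat > h.py <<'E'
from workcell import bot
import numpy as np
def ray(n,uv,c=None):
    c=c or bot.calibration(n);T=np.array(c["camera_from_world"]);f=210/np.tan(np.radians(c["vfov"]/2))
    d=T[:3,:3].T@np.array([(uv[0]-c["cx"])/f,(uv[1]-c["cy"])/f,1]);return -T[:3,:3].T@T[:3,3],d/np.linalg.norm(d)
def plane(n,uv,z,c=None):
    o,d=ray(n,uv,c);return o+d*(z-o[2])/d[2]
def tri(rs):
    A=sum(np.eye(3)-np.outer(d,d) for o,d in rs);b=sum((np.eye(3)-np.outer(d,d))@o for o,d in rs);p=np.linalg.solve(A,b)
    return p,[np.linalg.norm(np.cross(p-o,d)) for o,d in rs]
E
python3 - <<'E'
from h import *
np.set_printoptions(precision=4,suppress=True)
t=lambda x,y:((x-2.5)/6+205,(y-2.5)/6+210)
s=lambda x,y:((x-2.5)/6+195,(y-2.5)/6+180)
print("knob",tri([ray("top",t(300,276)),ray("scene",s(201,142))]))
F=np.array([plane("top",t(*p),.01) for p in[(240,122),(478,90),(520,345),(275,388)]]);print("foot",F.mean(0),F)
d=(F[0]+F[1]-F[2]-F[3]);print("yaw",np.degrees(np.arctan2(d[1],d[0])),np.linalg.norm(d)/2, np.linalg.norm(F[0]-F[1]))
P=np.array([plane("scene",s(*p),.101) for p in[(307,150),(412,213),(292,330),(188,245)]]);print("plate",P.mean(0),P)
d=(P[0]+P[1]-P[2]-P[3]);print("yaw",np.degrees(np.arctan2(d[1],d[0])),np.linalg.norm(d)/2)
print("gate",plane("top",t(370,207),.101), "bottle spout",tri([ray("top",t(107,252)),ray("scene",s(126,70))]))
print("spanner",plane("top",t(508,75),.004),plane("top",t(618,360),.004),"arm",plane("top",t(410,440),.08))
E
```

```text
knob (array([0.4382, 0.0617, 0.1966]), [np.float64(6.504924820202974e-05), np.float64(6.504924820199824e-05)])
foot [0.4811 0.0319 0.01  ] [[ 0.5426  0.1078  0.01  ]
 [ 0.5606 -0.0218  0.01  ]
 [ 0.4222 -0.0445  0.01  ]
 [ 0.399   0.0861  0.01  ]]
yaw 8.928032139636088 0.14270592114637035 0.13084804198797262
plate [0.482  0.0336 0.101 ] [[ 0.525   0.0802  0.101 ]
 [ 0.5419  0.0017  0.101 ]
 [ 0.4344 -0.018   0.101 ]
 [ 0.4267  0.0704  0.101 ]]
yaw 8.160034628328166 0.10395670041252095
gate [0.4838 0.033  0.101 ] bottle spout (array([0.453 , 0.1569, 0.1636]), [np.float64(8.304929199984229e-05), np.float64(8.304929199985794e-05)])
spanner [ 0.5701 -0.0383  0.004 ] [ 0.4148 -0.0971  0.004 ] arm [0.3684 0.0124 0.08  ]
```

Foot and plate agree on the unit at about (0.482, 0.033), yaw about 8.8°. The knob at z 0.197 matches its expected height. I'll shut the fingers, raise the hand and go in above the near side of the unit, then look from close by.

```bash
python3 -m crank '[{"gripper":0,"travel":[0,0,-40],"twist":[0,0,0]},{"gripper":0,"travel":[0,0,-30],"twist":[0,0,0]},{"gripper":0,"travel":[-34,-40,0],"twist":[0,0,0]},{"gripper":0,"travel":[-34,-40,0],"twist":[0,0,0]},{"gripper":0,"travel":[-34,-40,0],"twist":[0,0,0]},{"gripper":0,"travel":[-34,-40,0],"twist":[0,0,0]},{"gripper":0,"travel":[-34,-40,0],"twist":[0,0,0]},{"gripper":0,"travel":[-34,-40,0],"twist":[0,0,0]},{"gripper":0,"travel":[-34,-40,0],"twist":[0,0,0]},{"gripper":0,"travel":[-34,-40,0],"twist":[0,0,0]},{"gripper":0,"travel":[-34,-40,0],"twist":[0,0,0]},{"gripper":0,"travel":[0,0,0],"twist":[0,0,0.166]}]' && python3 -m crank '[{"gripper":0,"travel":[0,0,0],"twist":[0,0,0.166]},{"gripper":0,"travel":[0,0,0],"twist":[0,0,0.166]},{"gripper":0,"travel":[0,0,0],"twist":[0,0,0.166]},{"gripper":0,"travel":[0,0,0],"twist":[0,0,0.166]},{"gripper":0,"travel":[0,0,0],"twist":[0,0,0.166]},{"gripper":0,"travel":[0,0,0],"twist":[0,0,0]}]'
python3 - <<'E'
from h import *
import cv2
o=bot.get_obs();print(o["q"],o["ee_pos"],o["tcp_rot"])
c=bot.calibration("wrist");print(c["vfov"],c["cx"],c["cy"],np.round(c["camera_from_world"],5).tolist())
cv2.imwrite("pics/w1.png",bot.camera("wrist")[:,:,::-1])
E
```

```text
time: 1.6
ee_pos: [0.3575, 0.0439, 0.3009]
tcp_rot: [-180.0, -0.0, 145.8]
wrist_force: [0.2, -0.1, -0.0]
opening: 0.0003
grasp_force: 0.0
time: 2.35
ee_pos: [0.357, 0.047, 0.3011]
tcp_rot: [-180.0, -0.0, 98.7]
wrist_force: [-0.4, -0.5, -0.1]
opening: -0.0003
grasp_force: 0.0
[ 7.49684042e+00 -1.81391103e+01 -2.90569764e+00  1.05261534e+02
  2.58225746e-04  8.88395549e+01] [0.35700922 0.04698242 0.30106978] [-1.79971890e+02 -8.27687860e-04  9.86572853e+01]
66.21770854922066 275.8621800271844 210.51083879400224 [[0.98862, 0.1504, -0.00087, -0.35909], [0.14503, -0.95178, 0.27034, -0.06204], [0.03983, -0.26739, -0.96276, 0.4441], [0.0, 0.0, 0.0, 1.0]]
```

View pics/w1.png

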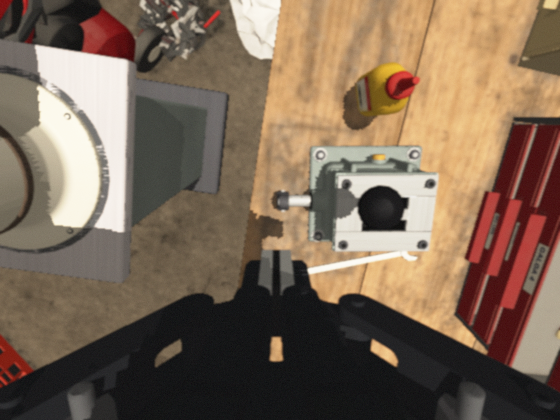

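The wrist view shows the knob at (382,207) and the gate plate's corners at about (335,173), (438,172), (433,249), (336,250). I'll recompute from these.

```bash
python3 - <<'E'
from h import *
np.set_printoptions(precision=4,suppress=True)
P=np.array([plane("wrist",p,.101) for p in[(335,173),(438,172),(433,250),(336,250)]]);print(P,P.mean(0))
d=P[1]+P[2]-P[0]-P[3];print("yaw",np.degrees(np.arctan2(d[1],d[0])),np.linalg.norm(d)/2,np.linalg.norm(P[0]-P[3]))
t=((300-2.5)/6+205,(276-2.5)/6+210);s=((201-2.5)/6+195,(142-2.5)/6+180)
w=ray("wrist",(382,207))
print(tri([ray("top",t),ray("scene",s),w]),tri([ray("top",t),w]),tri([ray("scene",s),w]),plane("wrist",(382,207),.197))
E
```

```text
[[ 0.4168  0.0694  0.101 ]
 [ 0.5255  0.0873  0.101 ]
 [ 0.5457 -0.0004  0.101 ]
 [ 0.4359 -0.0174  0.101 ]] [0.481  0.0347 0.101 ]
yaw 9.086043401385467 0.11062330068259905 0.08890623726076997
(array([0.4383, 0.0613, 0.1977]), [np.float64(0.00047175585107060144), np.float64(0.0005348378513835839), np.float64(0.000789035813373923)]) (array([0.4378, 0.0616, 0.2008]), [np.float64(0.00017653906811053728), np.float64(0.00017653906811048153)]) (array([0.4385, 0.0611, 0.1976]), [np.float64(0.0006258356086826461), np.float64(0.0006258356086826122)]) [0.4394 0.0609 0.197 ]
```

The plate measures 111 × 89 mm, which matches. The unit is at (0.481, 0.0345), yaw 9°, and the knob is at local (-38, +33) mm. I'll lower the shut fingers behind the knob, then push.

```bash
python3 -m crank '[{"gripper":0,"travel":[1,15,0],"twist":[0,0,0]},{"gripper":0,"travel":[0,15,0],"twist":[0,0,0]},{"gripper":0,"travel":[0,0,40],"twist":[0,0,0]},{"gripper":0,"travel":[0,0,40],"twist":[0,0,0]},{"gripper":0,"travel":[0,0,38],"twist":[0,0,0]},{"gripper":0,"travel":[0,0,0],"twist":[0,0,0]},{"gripper":0,"travel":[0,0,0],"twist":[0,0,0]}]' && python3 -m crank '[{"gripper":0,"travel":[0,8,0],"twist":[0,0,0]},{"gripper":0,"travel":[0,6,0],"twist":[0,0,0]},{"gripper":0,"travel":[0,6,0],"twist":[0,0,0]},{"gripper":0,"travel":[0,6,0],"twist":[0,0,0]},{"gripper":0,"travel":[0,6,0],"twist":[0,0,0]},{"gripper":0,"travel":[0,6,0],"twist":[0,0,0]},{"gripper":0,"travel":[0,4,0],"twist":[0,0,0]},{"gripper":0,"travel":[0,0,0],"twist":[0,0,0]},{"gripper":0,"travel":[0,0,0],"twist":[0,0,0]}]'
python3 - <<'E'
from h import *
import cv2
a=bot.camera("wrist");b=bot.camera("scene")[180:270,195:290]
cv2.imwrite("pics/w2.png",np.hstack([cv2.resize(a[100:310,220:500],None,fx=1.43,fy=1.43),cv2.resize(b,(317,300))])[:,:,::-1])
E
```

```text
time: 3.28
ee_pos: [0.3874, 0.0526, 0.1847]
tcp_rot: [179.9, 0.0, 98.6]
wrist_force: [-0.3, -0.0, 0.2]
opening: -0.0
grasp_force: 0.0
time: 4.4
ee_pos: [0.4283, 0.0587, 0.1832]
tcp_rot: [180.0, 0.0, 98.6]
wrist_force: [-0.0, -0.1, -0.6]
opening: 0.0001
grasp_force: 0.0
```

View pics/w2.png

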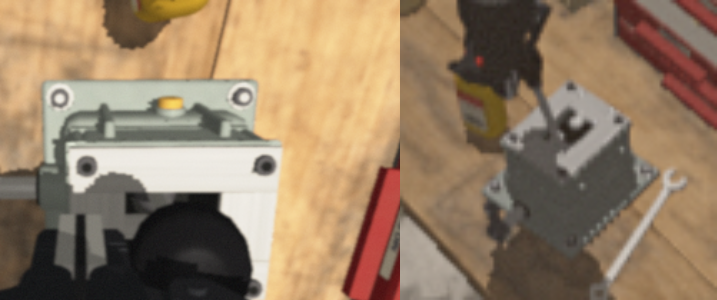

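The fingers have come up to the knob; its centre is at crop (192,262), which is wrist pixel about (354,283). I'll work out where that puts it.

```bash
cat >> h.py <<'E'
def loc(p):
    a=np.radians(9);d=np.array(p[:2])-[.481,.0345];return np.round(1e3*np.array([d@[np.cos(a),np.sin(a)],d@[-np.sin(a),np.cos(a)]]),1)
E
python3 - <<'E'
from h import *
import cv2
for z in(.2,.205):print("knob",loc(plane("wrist",(354,283),z)))
o=bot.get_obs();print("tcp",loc(o["ee_pos"]))
c=bot.calibration("wrist");T=np.array(c["camera_from_world"]);f=210/np.tan(np.radians(c["vfov"]/2))
k=T@[*plane("wrist",(354,283),.2),1];print("r",41/f*np.linalg.norm(k[:3]))
p=T@[*o["ee_pos"],1];print("tcp px",f*p[0]/p[2]+c["cx"],f*p[1]/p[2]+c["cy"])
E
```

```text
knob [-15.1  31.4]
knob [-16.4  34.1]
tcp [-48.3  32.2]
r 0.018763357249176087
tcp px 277.25899798002825 265.13565005697797
```

The knob is at local x ≈ -16 and touching, with a 32–33 mm centre offset as predicted. That leaves 16 mm to push.

```bash
python3 -m crank '[{"gripper":0,"travel":[0,5,0],"twist":[0,0,0]},{"gripper":0,"travel":[0,5,0],"twist":[0,0,0]},{"gripper":0,"travel":[0,5,0],"twist":[0,0,0]},{"gripper":0,"travel":[0,0,0],"twist":[0,0,0]},{"gripper":0,"travel":[0,0,0],"twist":[0,0,0]},{"gripper":0,"travel":[0,-15,0],"twist":[0,0,0]},{"gripper":0,"travel":[0,-15,-40],"twist":[0,0,0]},{"gripper":0,"travel":[0,-15,-40],"twist":[0,0,0]},{"gripper":0,"travel":[0,0,-40],"twist":[0,0,0]},{"gripper":0,"travel":[0,0,0],"twist":[0,0,0]},{"gripper":0,"travel":[0,0,0],"twist":[0,0,0]}]'
python3 - <<'E'
from h import *
import cv2
print("tcp",loc(bot.get_obs()["ee_pos"]))
a=bot.camera("wrist");cv2.imwrite("pics/w3f.png",a[:,:,::-1])
b=bot.camera("scene")[180:270,195:290]
cv2.imwrite("pics/w3.png",np.hstack([cv2.resize(a[120:280,270:470],None,fx=2.5,fy=2.5,interpolation=2),cv2.resize(b,(300,400))])[:,:,::-1])
c=cv2.findContours((a[120:300,280:480].max(2)<45).astype(np.uint8),0,2)[0]
for k in c:
    if cv2.contourArea(k)>150:
        (x,y),r=cv2.minEnclosingCircle(k);print(x+280,y+120,r,cv2.contourArea(k),[loc(plane("wrist",(x+280,y+120),z)) for z in(.2,.205)])
E
```

```text
time: 5.88
ee_pos: [0.3979, 0.0542, 0.3029]
tcp_rot: [-180.0, 0.0, 98.6]
wrist_force: [0.4, 0.5, -0.4]
opening: -0.0001
grasp_force: 0.0
tcp [-79.   32.4]
299.0 284.4210510253906 23.948915481567383 667.5 [array([-60.8, -33.9]), array([-61.1, -31.1])]
361.5 214.5 38.347198486328125 1861.5 [array([-12. ,  27.4]), array([-13.3,  28.9])]
```

View pics/w3.png

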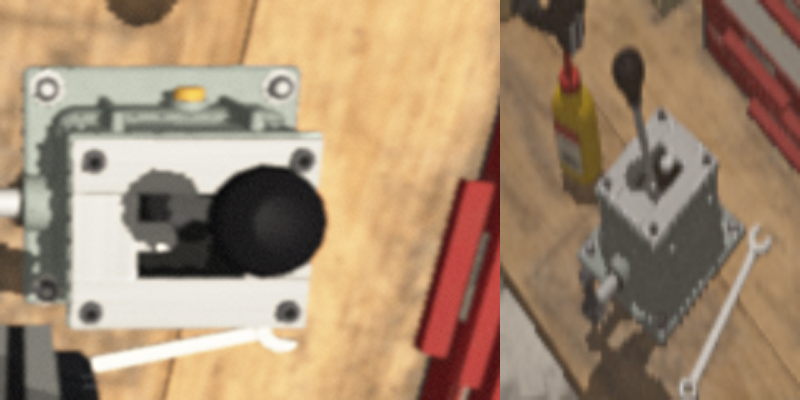

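The lever is out of second and upright in the scene view. The wrist crop has the knob at (270,220), i.e. pixel (378,208), and plate corners at (70,136), (322,134), (307,328), (70,326).

```bash
python3 - <<'E'
from h import *
w=lambda x,y:(x/2.5+270,y/2.5+120)
for z in(.203,.206):print("knob",loc(plane("wrist",w(270,220),z)))
for p in[(70,136),(322,134),(307,328),(70,326)]:print(loc(plane("wrist",w(*p),.101)))
s=lambda x,y:(195+x*95/300,180+y*90/400)
p,e=tri([ray("wrist",w(270,220)),ray("scene",s(129,80))]);print(p,loc(p),e)
E
```

```text
knob [-0.3 33.5]
knob [-1.2 34.3]
[-56.1  43.6]
[52.2 43.7]
[ 53.9 -46.1]
[-55.1 -44.5]
[0.47698489 0.06562315 0.19243549] [ 0.9 31.4] [np.float64(0.002223179128509198), np.float64(0.0022231791285091725)]
```

The knob is at neutral, local (0, 34). Next I'll go round to its left at local (0, 85) and lower the fingers.

```bash
python3 -m crank '[{"gripper":0,"travel":[27,0,0],"twist":[0,0,0]},{"gripper":0,"travel":[26,0,0],"twist":[0,0,0]},{"gripper":0,"travel":[0,40,0],"twist":[0,0,0]},{"gripper":0,"travel":[0,39,0],"twist":[0,0,0]},{"gripper":0,"travel":[0,0,0],"twist":[0,0,0]},{"gripper":0,"travel":[0,0,40],"twist":[0,0,0]},{"gripper":0,"travel":[0,0,40],"twist":[0,0,0]},{"gripper":0,"travel":[0,0,36],"twist":[0,0,0]},{"gripper":0,"travel":[0,0,0],"twist":[0,0,0]},{"gripper":0,"travel":[0,0,0],"twist":[0,0,0]}]'; python3 -c "
from h import *
print(loc(bot.get_obs()['ee_pos']))"
```

```text
time: 7.22
ee_pos: [0.4686, 0.1185, 0.1888]
tcp_rot: [179.9, -0.0, 98.6]
wrist_force: [0.8, -0.2, 1.1]
opening: 0.0002
grasp_force: 0.0
[ 0.9 84.9]
```

```bash
python3 -m crank '[{"gripper":0,"travel":[-16,0,2],"twist":[0,0,0]},{"gripper":0,"travel":[-8,0,0],"twist":[0,0,0]},{"gripper":0,"travel":[-8,0,0],"twist":[0,0,0]},{"gripper":0,"travel":[-8,0,0],"twist":[0,0,0]},{"gripper":0,"travel":[-8,0,0],"twist":[0,0,0]},{"gripper":0,"travel":[-8,0,0],"twist":[0,0,0]},{"gripper":0,"travel":[-8,0,0],"twist":[0,0,0]},{"gripper":0,"travel":[-8,0,0],"twist":[0,0,0]},{"gripper":0,"travel":[-8,0,0],"twist":[0,0,0]},{"gripper":0,"travel":[-6,0,0],"twist":[0,0,0]},{"gripper":0,"travel":[0,0,0],"twist":[0,0,0]},{"gripper":0,"travel":[0,0,0],"twist":[0,0,0]}]'; python3 - <<'E'
from h import *
import cv2
print("tcp",loc(bot.get_obs()["ee_pos"]))
a=bot.camera("wrist");b=bot.camera("scene")[180:270,195:290]
cv2.imwrite("pics/w4.png",np.hstack([cv2.resize(a[120:400,180:460],(400,400),interpolation=2),cv2.resize(b,(380,400))])[:,:,::-1])
E
```

```text
time: 8.72
ee_pos: [0.4815, 0.0334, 0.1852]
tcp_rot: [-180.0, 0.0, 98.6]
wrist_force: [-0.9, 1.0, 0.7]
opening: -0.0003
grasp_force: 0.0
tcp [ 0.3 -1.2]
```

View pics/w4.png

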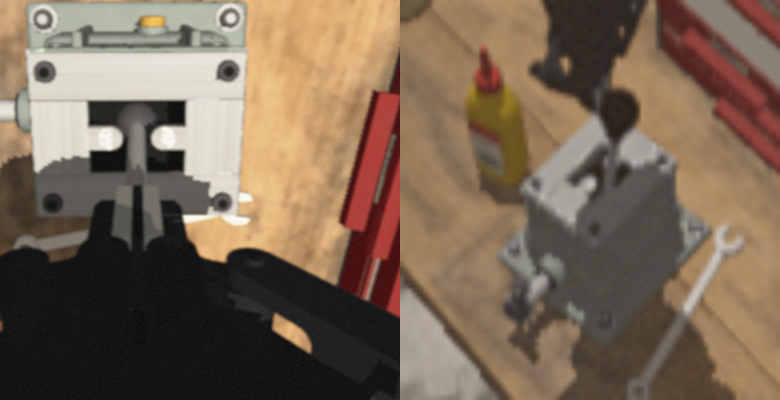

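The lever now leans right, with the stem crossing between the webs at crop (137,130) and the knob just beyond the fingers. I'll push 3 mm more, back off, rise and go round behind it.

```bash
python3 -m crank '[{"gripper":0,"travel":[-3,0,0],"twist":[0,0,0]},{"gripper":0,"travel":[0,0,0],"twist":[0,0,0]},{"gripper":0,"travel":[30,0,0],"twist":[0,0,0]},{"gripper":0,"travel":[0,0,-55],"twist":[0,0,0]},{"gripper":0,"travel":[0,0,-60],"twist":[0,0,0]},{"gripper":0,"travel":[0,-40,0],"twist":[0,0,0]},{"gripper":0,"travel":[0,-40,0],"twist":[0,0,0]},{"gripper":0,"travel":[-30,0,0],"twist":[0,0,0]},{"gripper":0,"travel":[-28,0,0],"twist":[0,0,0]},{"gripper":0,"travel":[0,0,0],"twist":[0,0,0]},{"gripper":0,"travel":[0,0,0],"twist":[0,0,0]}]'; python3 - <<'E'
from h import *
import cv2
print("tcp",loc(bot.get_obs()["ee_pos"]))
a=bot.camera("wrist")
cv2.imwrite("pics/w5.png",cv2.resize(a[60:300,240:480],(600,600),interpolation=2)[:,:,::-1])
E
```

```text
time: 10.2
ee_pos: [0.407, -0.009, 0.3003]
tcp_rot: [-180.0, -0.0, 98.6]
wrist_force: [-0.6, -0.3, -0.1]
opening: -0.0005
grasp_force: 0.0
tcp [-79.9 -31.4]
```

View pics/w5.png

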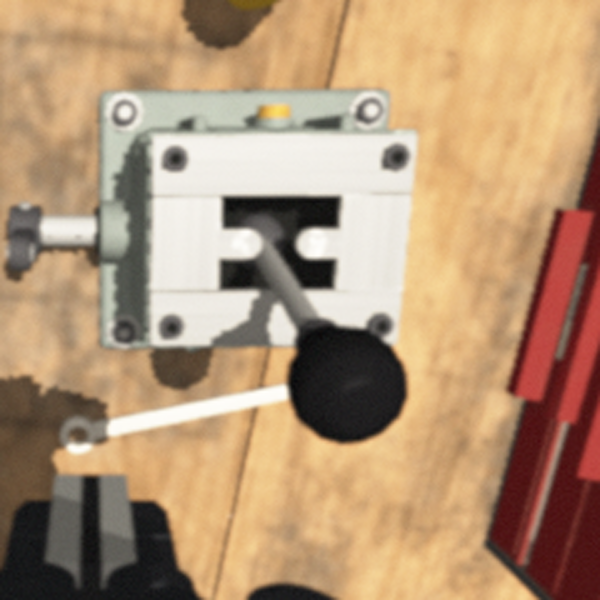

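The knob is across in the right lane at crop (348,383), pixel (379,213), local about (0, -33). Now I'll lower the fingers behind it and push forward.

```bash
python3 -m crank '[{"gripper":0,"travel":[-1,15,0],"twist":[0,0,0]},{"gripper":0,"travel":[0,0,40],"twist":[0,0,0]},{"gripper":0,"travel":[0,0,40],"twist":[0,0,0]},{"gripper":0,"travel":[0,0,36],"twist":[0,0,0]},{"gripper":0,"travel":[0,0,0],"twist":[0,0,0]},{"gripper":0,"travel":[0,0,0],"twist":[0,0,0]},{"gripper":0,"travel":[0,16,0],"twist":[0,0,0]},{"gripper":0,"travel":[0,8,0],"twist":[0,0,0]},{"gripper":0,"travel":[0,8,0],"twist":[0,0,0]},{"gripper":0,"travel":[0,8,0],"twist":[0,0,0]},{"gripper":0,"travel":[0,8,0],"twist":[0,0,0]},{"gripper":0,"travel":[0,8,0],"twist":[0,0,0]}]' && python3 -m crank '[{"gripper":0,"travel":[0,8,0],"twist":[0,0,0]},{"gripper":0,"travel":[0,8,0],"twist":[0,0,0]},{"gripper":0,"travel":[0,5,0],"twist":[0,0,0]},{"gripper":0,"travel":[0,5,0],"twist":[0,0,0]},{"gripper":0,"travel":[0,0,0],"twist":[0,0,0]},{"gripper":0,"travel":[0,0,0],"twist":[0,0,0]}]'; python3 -c "
from h import *
print(loc(bot.get_obs()['ee_pos']))"
```

```text
time: 11.75
ee_pos: [0.4778, 0.0005, 0.1843]
tcp_rot: [-180.0, -0.0, 98.6]
wrist_force: [-1.7, 0.5, 0.7]
opening: 0.0001
grasp_force: 1.1
time: 12.5
ee_pos: [0.5034, 0.0043, 0.1846]
tcp_rot: [179.9, 0.0, 98.6]
wrist_force: [0.1, -0.2, 0.1]
opening: -0.0003
grasp_force: 0.0
[ 17.4 -33.3]
```

```bash
python3 -m crank '[{"gripper":0,"travel":[0,2,0],"twist":[0,0,0]},{"gripper":0,"travel":[0,0,0],"twist":[0,0,0]}]'; python3 -m crank '[{"gripper":0,"travel":[0,2,0],"twist":[0,0,0]},{"gripper":0,"travel":[0,0,0],"twist":[0,0,0]}]'; python3 -c "
from h import *
import cv2
print(loc(bot.get_obs()['ee_pos']))
a=bot.camera('wrist');b=bot.camera('scene')[170:270,195:300]
cv2.imwrite('pics/w6.png',np.hstack([cv2.resize(a[60:340,220:500],(400,400),interpolation=2),cv2.resize(b,(400,400))])[:,:,::-1])"
```

```text
time: 12.75
ee_pos: [0.5049, 0.0046, 0.1844]
tcp_rot: [-180.0, 0.0, 98.6]
wrist_force: [-2.4, -0.8, 1.5]
opening: -0.0001
grasp_force: 1.7
time: 13.0
ee_pos: [0.5063, 0.0048, 0.1842]
tcp_rot: [-179.9, -0.0, 98.6]
wrist_force: [-7.9, -1.6, 0.7]
opening: -0.0004
grasp_force: 3.6
[ 20.3 -33.3]
```

View pics/w6.png

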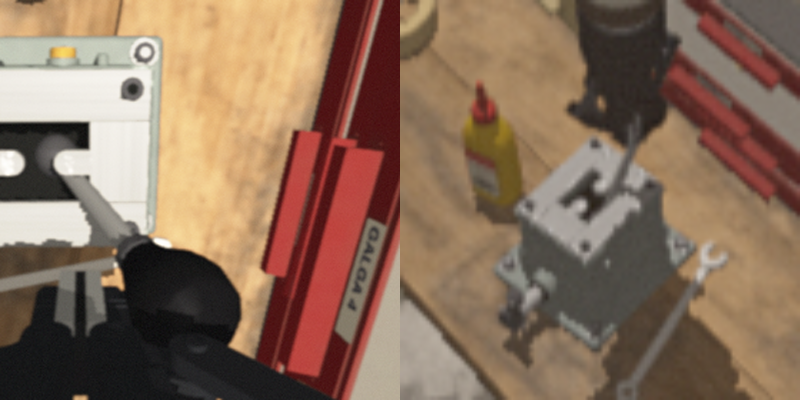

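The lever is in the far right slot, the knob is at about 52 mm, and the force rose to 8 N, so it's at the stop. I'll press 1 mm more and take the hand away.

```bash
python3 -m crank '[{"gripper":0,"travel":[0,1,0],"twist":[0,0,0]},{"gripper":0,"travel":[0,0,0],"twist":[0,0,0]}]'; python3 -m crank '[{"gripper":0,"travel":[0,-15,0],"twist":[0,0,0]},{"gripper":0,"travel":[0,-30,0],"twist":[0,0,0]},{"gripper":0,"travel":[0,-20,-40],"twist":[0,0,0]},{"gripper":0,"travel":[0,-20,-40],"twist":[0,0,0]},{"gripper":0,"travel":[0,-10,-40],"twist":[0,0,0]},{"gripper":0,"travel":[0,0,0],"twist":[0,0,0]},{"gripper":0,"travel":[0,0,0],"twist":[0,0,0]}]'; python3 -c "
from h import *
import cv2
print(loc(bot.get_obs()['ee_pos']))
a=bot.camera('wrist');b=bot.camera('scene')[170:270,195:300]
cv2.imwrite('pics/w7.png',np.hstack([cv2.resize(a[60:300,240:480],(400,400),interpolation=2),cv2.resize(b,(400,400))])[:,:,::-1])"
```

```text
time: 13.35
ee_pos: [0.5068, 0.0049, 0.1841]
tcp_rot: [-179.8, -0.0, 98.6]
wrist_force: [-9.7, -1.8, 1.3]
opening: -0.0004
grasp_force: 4.9
time: 14.22
ee_pos: [0.4141, -0.0091, 0.3039]
tcp_rot: [180.0, 0.0, 98.6]
wrist_force: [-0.7, -0.6, -0.0]
opening: -0.0002
grasp_force: 0.0
[-72.9 -32.6]
```

View pics/w7.png

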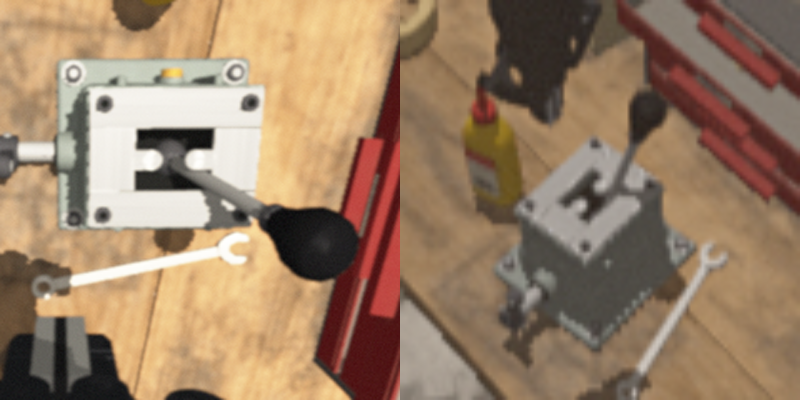

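The lever is in third, with the knob at crop (318,243), pixel (431,206). The hand is clear and the spanner and bottle haven't moved. One check of the knob position, then I hand in.

```bash
python3 -c "
from h import *
k=loc(plane('wrist',(431,206),.196));print(k)
if k[0]>46 and k[1]<-24: print(bot.job_done())"
```

```text
[ 50.7 -32.2]
the job is handed in; nothing more can be done
None
```

The gearshift is in third by my own measurement and the job is handed in at about 14 s of the 54 s; the verdict wasn't shown. The knob measured 51 mm forward and 32 mm right of the unit's centre and reached the stop at about 10 N, the hand is clear, and the bottle and spanner look unmoved (I didn't re-check the pliers or tape roll).

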